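Fold out the crank of a jar vice and clamp a stuck jam jar

TASK

The lid of the jam jar is stuck, so clamp the jar in the jar vice: fold the vice's crank handle right over into its working position until it clicks home, then crank it clockwise until the jaws hold the jar firmly, tightening by feel because the glass cracks if it is over-tightened. Let go and leave the handle out; work the vice only by its handle, and leave the other things where they are.

Things in the scene. Friction and masses are not known exactly. Their poses are not given: they have to be found in the camera images.
- vice: Fixed grey jar vice, 130 x 285 x 109 mm. Origin: worktop level, on the upright crank-shaft axis in the square gear tower (70 x 70, 68 mm high); z up. Its y axis runs along two rods to the jar and end jaw, base ends at y = 243 mm; bed under the jar 16 mm high, jaws up to 78 mm. The aluminium end jaw (V-shaped pads centre the jar) is set by hand anywhere at y = 165 to 230 mm and not measured.
- hinge (a point): Middle of the handle's hinge pin, on the shaft axis, 98 mm above the worktop, fixed; axes as the vice's; the pin lies along x. Clockwise turning (from above) drives the moving jaw to the end jaw, 10 mm per rad; 2.2 to 5 rad are loose before the jar is nipped. A friction brake holds the jaw where the crank is left: the loose crank takes about 6 N at the knob in motion, 1 to 5 N remain in a pause.
- knob: Red crank knob, 22 mm diameter, 39 mm long, spins freely. Origin: centre; z: its axis, away from the arm. It lies 62 mm along the steel arm from the hinge pin, 26 mm off the arm's middle plane (arm 14 wide, 8 thick, round end 21 mm). Folded, it hangs down beyond the tower's -y end, 5 mm off it. Folded out it stands up, at first on the +y side; it then circles the shaft at 124 mm height.
- handle (a joint): Fold angle of the handle about the hinge pin, rad. 0: folded, arm over the tower to the vice's -y, 11 degrees below level, in a fork that blocks the shaft. It swings up and over to 3.34: level, at its working stop. Stays where left. A sprung click stop resists from 2.75 to 3.09 (about 7 N at the knob), then snaps it against the stop and holds it. Home is above 3.26.
- jaw: Moving aluminium jaw, flat rubber pad that gives 1 mm per 15 N, 124 mm wide, slides along the vice's y. Origin: 88 mm behind its pad face, at worktop level (on the shaft axis while open, as at the start); axes as the vice's. Once the jar is nipped, each newton at the knob beyond the loose crank's force adds 6 to 9 N of clamping; this extra grows by 1 to 2 N per 0.1 rad, also as felt in pauses.
- jam_jar: Glass jar of red jam, gold lid, 66 mm diameter, 85 mm high, 0.27 to 0.53 kg, loose on the vice's bed, 5 to 20 mm short of the end jaw. Origin: centre of its underside, z up. Pushing it along adds under 1 N at the knob. Firmly held: 12 N or more from the moving jaw; aim at 25 N, 3 to 4 N at the knob above the loose crank's. The glass cracks above 60 N, 7 to 9 N above.
- white_jug: Translucent white jug with a green cap, 70 x 99 x 203 mm, at the back of the worktop, to be left alone. Origin: centre of its underside.
- tumbler: Clear drinking glass, 81 mm diameter, 91 mm high, at the back, to be left alone. Origin: centre of its underside.
- tin_small: Small green food tin, 75 mm diameter, 58 mm high, at the back, to be left alone. Origin: centre of its underside.
- mug_cream: Cream mug, 92 mm diameter, 127 mm over the handle, 95 mm high, on the right, to be left alone. Origin: centre of its underside.
- teaspoon: Steel teaspoon, 130 x 26 x 11 mm, lying on the right, to be left alone. Origin: its underside, middle.
Mind the look-alikes: they are no part of the job. Leave any orange or purple look-alike of the jam_jar alone.

How it is judged:
By the outcome, as a careful person would: the job done as asked, in the order asked, and still so for the second after the job is handed in, with the robot touching nothing.
It also fails if it takes over 61 s, if anything falls off the work surface, if the arm or the gripper's body presses on something with over 40 N, if the wrist force passes 120 N, or if a joint passes its speed limit or range.

ROBOT

A 6-joint arm with a two-finger parallel gripper is mounted at the origin on a cart in front of the work surface, level with it; the furniture and walls round the work are solid. World frame = base frame: x ahead of the robot, y to its left, z up, the work surface at z = 0. Lengths are in m, angles in rad, forces in N, time in s.
With the tool pointing down it reaches from about 0.375 to 0.75 m from the base axis. Payload 9 kg.
Tool frame: the origin (TCP) lies between the finger pads; the fingertips stand 8 mm ahead of it and the grasp point (between the pads) lies 11 mm behind it (bot.finger_overhang is the distance from the TCP to the fingertips, in m); z points along the fingers, y is the line along which they close (so a half turn about z gives the same grasp; the last joint's range is limited). The gripper opens to 85 mm and grips with 20 to 120 N. Pads are 22 mm wide; open, the fingers measure 114 mm over their backs; the gripper's body (76 mm by 85 mm) begins 54 mm behind the grasp point. The pads swing forward as they close: fully open they stand 13 mm farther back than shut.
Start: joints at [0.923, 0.104, 0.097, 1.564, 0, 1.353], TCP at [0.25, 0.545, 0.215] pointing down, gripper open.
Joint ranges: [-2.99, 2.99], [-0.84, 1.86], [-1.1, 1.16], [-1.84, 2.11], [-1.51, 1.56], [-3.14, 3.14]. Speed limits (rad/s): [2.22, 2.22, 2.57, 3.14, 3.14, 3.14].

INTERFACE

Orientations are given as a 3x3 rotation matrix whose columns are the frame's x, y, z axes.
In Python, from workcell import read_state, vision, close_job, bot gives the robot as it stands.
- The arm moves only by the tool move_arm, never from a script. Its argument "deltas" is a list of rows, each a list of 7 numbers: the shift along the tool's x, y, z in cm, then the turn, a rotation vector about the tool's x, y, z in rad, then the closure, from -1 (fully open) to 1 (shut). A call has 1 to 10 rows; each row shifts and turns the commanded pose from where the row before left it, along the tool's axes as they then stand; what a row does not reach is not made up. A row lasts 1/10 s, in which the tool goes at most 50 mm and 8.59 degrees, less where a joint would pass 70% of its speed; a pose out of reach is approached as far as the arm can. A call with a gripper value outside its range is refused whole. The fingers move at their own pace and stop on an object; "squeeze" is the grip in N (left out, the last holds). Time passes only in rows, so rows that do not move let the fingers close. It gives the time, the measured TCP pose, the force, the opening and the grip force at its end, in the units of the state.
- read_state(): the state, without advancing time (a new reading comes with each control period).
- vision.snapshot(name): name is "scene" or "top"; returns the picture (480x640x3 uint8, blue, green, red); there is no depth.
- vision.camera_model(name): a dict with "camera_matrix" (3x3 intrinsics, pixels), "k1" (the pictures are not rectified: a ray, as slopes to the right and down, at radius r is drawn at 1 + k1 r^2 times it, then the intrinsics apply), "T" (4x4, takes a point from camera to world coordinates). Camera axes: x right, y up, looking along -z (the intrinsics and any distortion apply to the point x, -y, -z); pixel columns grow to the right and rows downward; lengths in m; the calibration is good to about 2 mm. A picture is of the moment at which its call begins. camera_model takes no time and is no camera call.
- close_job(): hands the job in; it is judged then, once.
The state is a dict: "time": time; "joint_positions": joint angles; "joint_velocities": joint speeds; "joint_efforts": joint torques, N m; "tool_pos": TCP position; "ee_rot": TCP orientation; "force": force on the tool from outside, world axes, zero at the start; "ft_torque": the same for the moment, N m; "finger_gap": opening from 0.0 (shut) to 1.0 (fully open); "gripper_force": force on a finger pad.
Only numpy, scipy, OpenCV 4.12 (cv2) and the standard library are available. Lean on these libraries where they do the work, as an engineer would, in place of code of your own. Each camera call takes 0.05 s, during which the arm holds its last target. There are 200 camera calls.

## Working session

There is one attempt and no reset: what is moved stays moved. The work goes in short steps, Python scripts to look and compute and a tool call to move; the robot and the scene stay as the last step left them, time stands still between calls to the robot, and variables do not carry over. Pictures are saved under pics/ and viewed, at most 10 in all, crops included, and the job is handed in when it is done.

Besides the shell and the picture viewer there is one more tool, called after ">>>" by a JSON object that holds its "method" and its "body", one argument or row to a line. move_arm: Moves the arm, as the interface text tells. Its arguments: {"type":"object","properties":{"deltas":{"type":"array","items":{"type":"array","items":{"type":"number"}}},"squeeze":{"type":"number"}},"required":["deltas"]}

```bash
mkdir -p pics; ls; python3 - <<'E'
from workcell import read_state, vision, bot
import cv2
for n in("scene","top"):
    cv2.imwrite(f"pics/{n}0.png",vision.snapshot(n)); m=vision.camera_model(n); print(n,m)
s=read_state();print(s,bot.finger_overhang)
E
```

```text
pics
scene {'camera_matrix': array([[475.51648904,   0.        , 318.61975673],
       [  0.        , 475.51648904, 239.16691217],
       [  0.        ,   0.        ,   1.        ]]), 'k1': 0.029368430542154447, 'T': array([[ 0.86199817,  0.38867014, -0.32541462,  0.19354701],
       [-0.50660252,  0.68293393, -0.52626528, -0.84594918],
       [ 0.01769309,  0.61849557,  0.78558907,  0.93327564],
       [ 0.        ,  0.        ,  0.        ,  1.        ]])}
top {'camera_matrix': array([[465.12890775,   0.        , 314.09177916],
       [  0.        , 465.12890775, 245.58681422],
       [  0.        ,   0.        ,   1.        ]]), 'k1': 0.010981548767632549, 'T': array([[-0.01578359,  0.98612679, -0.16524174,  0.38821327],
       [-0.99974562, -0.0182275 , -0.0132839 , -0.25352797],
       [-0.01611156,  0.16499003,  0.98616363,  0.99872374],
       [ 0.        ,  0.        ,  0.        ,  1.        ]])}
{'time': 0.1, 'joint_positions': array([ 9.23342912e-01,  1.04664531e-01,  9.65295900e-02,  1.56391414e+00,
       -8.40564481e-06,  1.35309643e+00]), 'joint_velocities': array([-2.50619143e-05, -3.68840201e-03,  3.50561842e-03, -9.27084063e-04,
        5.21800384e-04,  1.07360464e-03]), 'joint_efforts': array([ 5.45233808e-03, -5.58208466e+01,  5.04720211e+01,  1.30906521e-02,
       -3.28119231e-04,  9.57926346e-06]), 'tool_pos': array([0.249776  , 0.54517176, 0.2144759 ]), 'ee_rot': array([[-9.09068378e-01,  4.16646280e-01, -7.48905552e-04],
       [ 4.16646871e-01,  9.09067861e-01, -1.00429792e-03],
       [ 2.62368977e-04, -1.22500463e-03, -9.99999215e-01]]), 'force': array([ 0.8439809 , -0.63144136,  0.22545942]), 'ft_torque': array([ 0.00831118,  0.01764628, -0.00916687]), 'gripper_force': 0.0, 'finger_gap': 1.0020258883416953} 0.008
```

View pics/scene0.png

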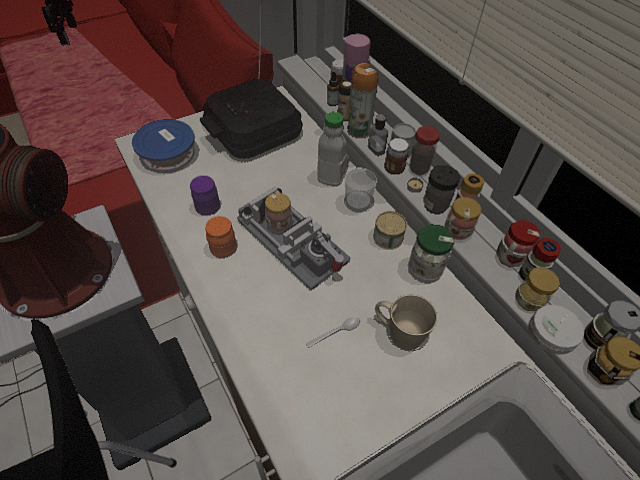

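View pics/top0.png

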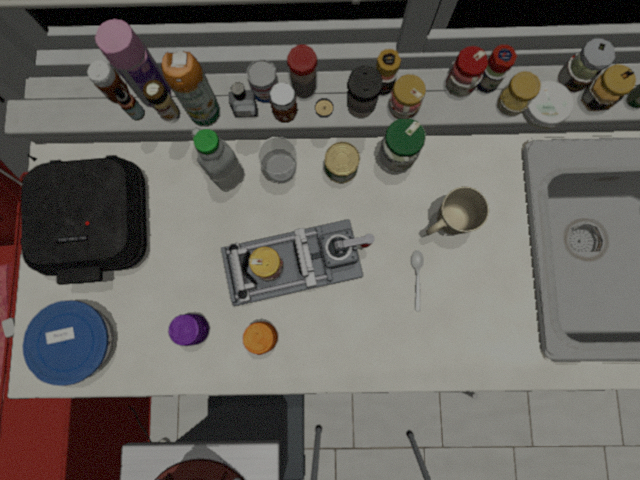

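The scene view shows the vice at about (293,235), with the jar at (278,213) and the knob at (337,265). In the top view the tower is at (340,247), the knob at (366,241) and the jar at (265,263). I'll zoom in on both.

```bash
python3 - <<'E'
import cv2,numpy as np
a=cv2.imread("pics/top0.png")[205:315,210:390]; b=cv2.imread("pics/scene0.png")[175:295,220:370]
a=cv2.resize(a,(720,440),interpolation=3)
cv2.imwrite("pics/c1.png",cv2.convertScaleAbs(a,alpha=1.5))
b=cv2.resize(b,(750,600),interpolation=3)
cv2.imwrite("pics/c2.png",cv2.convertScaleAbs(b,alpha=1.5))
E
```

```text
(no output)
```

View pics/c1.png

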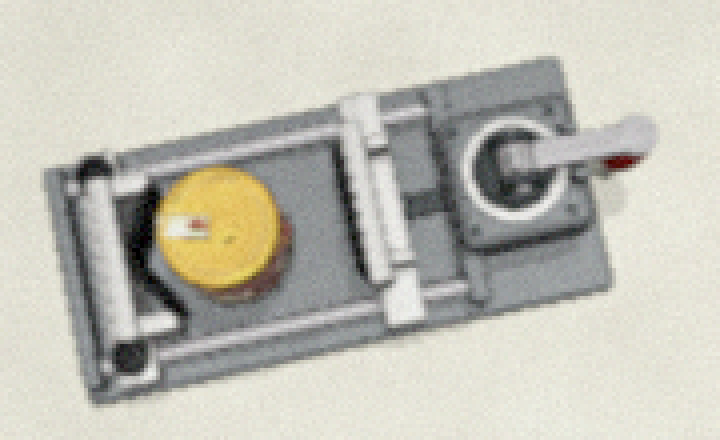

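View pics/c2.png

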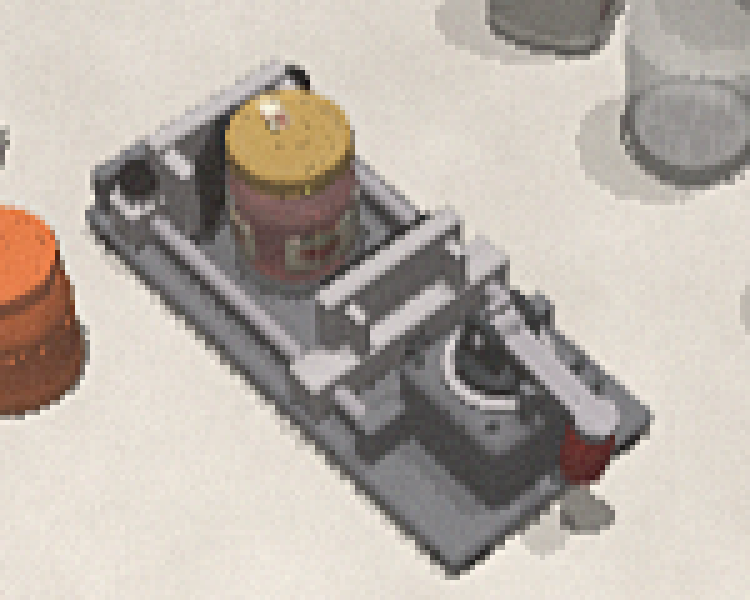

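The enlarged top view shows the base corners at (349,220), (363,276), (233,306) and (221,248). The hinge is near (339,244) and the arm's round end near (368,239).

```bash
cat > h.py <<'E'
import numpy as np, cv2
from workcell import read_state, vision, bot
def ray(n,px):
    m=vision.camera_model(n);K=m["camera_matrix"]
    p=cv2.undistortPoints(np.array([[px]],float),K,np.array([m["k1"],0,0,0]))[0,0]
    return m["T"][:3,3], m["T"][:3,:3]@np.array([p[0],-p[1],-1])
def onz(n,px,z):
    o,d=ray(n,px);return o+d*(z-o[2])/d[2]
def proj(n,P):
    m=vision.camera_model(n);T=m["T"];c=T[:3,:3].T@(np.array(P)-T[:3,3]);x,y=c[0]/-c[2],-c[1]/-c[2]
    s=1+m["k1"]*(x*x+y*y);K=m["camera_matrix"];return np.array([K[0,0]*x*s+K[0,2],K[1,1]*y*s+K[1,2]])
E
python3 - <<'E'
from h import *
t=lambda u,v:(210+(u+.5)/4-.5,205+(v+.5)/4-.5); s=lambda u,v:(220+u/5,175+v/5)
C=[onz("top",t(*p),.012) for p in[(555,58),(612,285),(92,402),(45,170)]]
S=[onz("scene",s(*p),.012) for p in[(650,418),(455,570),(90,220)]]
for c in C+S:print(c.round(4))
print([np.linalg.norm(C[i]-C[i-1]).round(4) for i in range(4)])
for n,C4 in(("top",C),("scene",[S[0],S[1],S[2],S[0]+S[2]-S[1]])):
    e=((C4[0]+C4[1])-(C4[2]+C4[3]))/2; y=-e/np.linalg.norm(e)
    cen=sum(C4)/4; o=cen-y*(.2425-.1425); print(n,"y",y.round(4),"yaw",np.degrees(np.arctan2(-y[0],y[1])),"orig",o.round(4))
print("hinge",onz("top",t(515,155),.098),"armend",onz("top",t(636,135),.09),"scene armend",onz("scene",s(597,412),.09),"jarlid",onz("top",t(218,228),.085+.016))
E
```

```text
[ 0.6104 -0.3155  0.012 ]
[ 0.4864 -0.3423  0.012 ]
[ 0.4293 -0.0663  0.012 ]
[ 0.5539 -0.0392  0.012 ]
[ 0.6104 -0.3169  0.012 ]
[ 0.4869 -0.3447  0.012 ]
[ 0.4302 -0.0713  0.012 ]
[np.float64(0.282), np.float64(0.1268), np.float64(0.2819), np.float64(0.1275)]
top y [-0.2014  0.9795 -0.    ] yaw 11.618750816532236 orig [ 0.5401 -0.2888  0.012 ]
scene y [-0.203   0.9792 -0.    ] yaw 11.713473178174501 orig [ 0.5406 -0.2921  0.012 ]
hinge [ 0.54266012 -0.28914284  0.098     ] armend [ 0.55297307 -0.34960526  0.09      ] scene armend [ 0.55668895 -0.34746435  0.09      ] jarlid [ 0.50874649 -0.14355157  0.101     ]
```

```bash
cat >> h.py <<'E'
from scipy.spatial.transform import Rotation as Ro
yaw=np.radians(11.65); O=np.array([.541,-.290,0]); XV=np.array([np.cos(yaw),np.sin(yaw),0]); YV=np.array([-np.sin(yaw),np.cos(yaw),0])
def v2w(p): return O+XV*p[0]+YV*p[1]+np.array([0,0,p[2]])
def w2v(p): d=np.array(p)-O; return np.array([d@XV,d@YV,d[2]])
# tool down, tool y along vice x: x=YxZ
RT=np.column_stack([np.cross(XV,[0,0,-1]),XV,[0,0,-1.]])
def rows(path,R0,R1=None,p0=None):
    "path of TCP points from p0; rotation spread evenly"
    R=Ro.from_matrix(R0); n=len(path); w=np.zeros(3) if R1 is None else (R.inv()*Ro.from_matrix(R1)).as_rotvec()/n
    p=np.array(p0)
    for q in path:
        d=R.inv().apply(np.array(q)-p)*100; print(np.r_[d.round(2),w.round(4)].tolist()); p=np.array(q); R=R*Ro.from_rotvec(w)
E
python3 - <<'E'
from h import *
s=read_state(); p=s["tool_pos"]; g=v2w([0,-.055,.16]); print(g,RT)
N=24
rows([p+(g-p)*i/N for i in range(1,N+1)],s["ee_rot"],RT,p)
E
```

```text
[ 0.5521063  -0.34386697  0.16      ] [[-0.20193269  0.9793994   0.        ]
 [ 0.9793994   0.20193269  0.        ]
 [ 0.          0.         -1.        ]]
[-2.69, -2.84, 0.23, -0.0001, 0.0, 0.0391]
[-2.8, -2.74, 0.23, -0.0001, 0.0, 0.0391]
[-2.9, -2.62, 0.23, -0.0001, 0.0, 0.0391]
[-3.0, -2.51, 0.23, -0.0001, 0.0, 0.0391]
[-3.1, -2.39, 0.23, -0.0001, 0.0, 0.0391]
[-3.19, -2.27, 0.23, -0.0001, 0.0, 0.0391]
[-3.28, -2.14, 0.23, -0.0001, 0.0, 0.0391]
[-3.36, -2.01, 0.23, -0.0001, 0.0, 0.0391]
[-3.43, -1.88, 0.23, -0.0001, 0.0, 0.0391]
[-3.5, -1.74, 0.23, -0.0001, 0.0, 0.0391]
[-3.57, -1.6, 0.23, -0.0001, 0.0, 0.0391]
[-3.63, -1.46, 0.23, -0.0001, 0.0, 0.0391]
[-3.68, -1.32, 0.23, -0.0001, 0.0, 0.0391]
[-3.73, -1.18, 0.23, -0.0001, 0.0, 0.0391]
[-3.77, -1.03, 0.23, -0.0001, 0.0, 0.0391]
[-3.81, -0.88, 0.23, -0.0001, 0.0, 0.0391]
[-3.84, -0.73, 0.23, -0.0001, 0.0, 0.0391]
[-3.87, -0.58, 0.23, -0.0001, 0.0, 0.0391]
[-3.89, -0.43, 0.23, -0.0001, 0.0, 0.0391]
[-3.9, -0.28, 0.23, -0.0001, 0.0, 0.0391]
[-3.91, -0.12, 0.23, -0.0001, 0.0, 0.0391]
[-3.91, 0.03, 0.23, -0.0001, 0.0, 0.0391]
[-3.91, 0.18, 0.23, -0.0001, 0.0, 0.0391]
[-3.9, 0.33, 0.23, -0.0001, 0.0, 0.0391]
```

>>> {"method": "move_arm", "body": {
  "deltas": [
    [-2.7,-2.8,0,0,0,0.039,-1],
    [-2.8,-2.7,0,0,0,0.039,-1],
    [-2.9,-2.6,0,0,0,0.039,-1],
    [-3.0,-2.5,0,0,0,0.039,-1],
    [-3.1,-2.4,0,0,0,0.039,-1],
    [-3.2,-2.3,0,0,0,0.039,-1],
    [-3.3,-2.1,0,0,0,0.039,-1],
    [-3.4,-2.0,0,0,0,0.039,-1],
    [-3.4,-1.9,0,0,0,0.039,-1],
    [-3.5,-1.7,0,0,0,0.039,-1]
  ],
  "squeeze": 20
}}

```text
time: 1.1
tool_pos: [0.3773, 0.1744, 0.215]
ee_rot: [[-0.681, 0.732, 0.0], [0.732, 0.681, 0.0], [0.0, 0.0, -1.0]]
force: [1.0, 0.8, 0.4]
finger_gap: 1.0
gripper_force: 0.0
```

>>> {"method": "move_arm", "body": {
  "deltas": [
    [-3.6,-1.6,0.2,0,0,0.039,-1],
    [-3.6,-1.5,0.2,0,0,0.039,-1],
    [-3.7,-1.3,0.2,0,0,0.039,-1],
    [-3.7,-1.2,0.2,0,0,0.039,-1],
    [-3.8,-1.0,0.2,0,0,0.039,-1],
    [-3.8,-0.9,0.2,0,0,0.039,-1],
    [-3.8,-0.7,0.2,0,0,0.039,-1],
    [-3.9,-0.6,0.2,0,0,0.039,-1],
    [-3.9,-0.4,0.2,0,0,0.039,-1],
    [-3.9,-0.3,0.2,0,0,0.039,-1]
  ]
}}

```text
time: 2.1
tool_pos: [0.5037, -0.196, 0.1947]
ee_rot: [[-0.351, 0.936, -0.0], [0.936, 0.351, 0.0], [0.0, -0.0, -1.0]]
force: [0.6, 0.6, -0.0]
finger_gap: 1.0
gripper_force: 0.0
```

```bash
python3 - <<'E'
from h import *
s=read_state(); p=s["tool_pos"]; g=v2w([0,-.055,.16]); print(s["time"],p,w2v(p),s["force"],s["joint_positions"])
N=6
rows([p+(g-p)*i/N for i in range(1,N+1)],s["ee_rot"],RT,p)
E
```

```text
2.1 [ 0.50371745 -0.19596526  0.19469423] [-0.01752582  0.09962613  0.19469423] [ 0.57024536  0.62995546 -0.04063334] [-6.13266332e-01 -8.03899920e-02 -1.25765088e-01  1.52587973e+00
  1.73351234e-04  5.98418392e-01]
[-2.59, -0.11, 0.58, -0.0, -0.0001, 0.026]
[-2.59, -0.04, 0.58, -0.0, -0.0001, 0.026]
[-2.59, 0.02, 0.58, -0.0, -0.0001, 0.026]
[-2.59, 0.09, 0.58, -0.0, -0.0001, 0.026]
[-2.59, 0.16, 0.58, -0.0, -0.0001, 0.026]
[-2.58, 0.23, 0.58, -0.0, -0.0001, 0.026]
```

>>> {"method": "move_arm", "body": {
  "deltas": [
    [-2.6,-0.1,0.6,0,0,0.026,-1],
    [-2.6,0,0.6,0,0,0.026,-1],
    [-2.6,0,0.6,0,0,0.026,-1],
    [-2.6,0.1,0.6,0,0,0.026,-1],
    [-2.6,0.2,0.6,0,0,0.026,-1],
    [-2.6,0.2,0.6,0,0,0.026,-1],
    [0,0,0,0,0,0,-1]
  ]
}}

```text
time: 2.8
tool_pos: [0.5524, -0.3447, 0.1567]
ee_rot: [[-0.201, 0.98, -0.002], [0.98, 0.201, 0.001], [0.002, -0.002, -1.0]]
force: [0.5, -0.7, 0.6]
finger_gap: 0.997
gripper_force: 0.0
```

```bash
python3 - <<'E'
from h import *
s=read_state(); p=s["tool_pos"]; g=v2w([0,-.055,.0465]); print(s["time"],p,w2v(p),s["force"],s["joint_positions"].round(3))
rows([g],s["ee_rot"],RT,p)
a=vision.snapshot("top")[185:315,270:420]
cv2.imwrite("pics/c3.png",cv2.convertScaleAbs(cv2.resize(a,(690,598),interpolation=3),alpha=1.5))
E
```

```text
2.8 [ 0.55240177 -0.34470376  0.15674975] [ 1.20411422e-04 -5.58792177e-02  1.56749751e-01] [ 0.48992973 -0.67305213  0.58158502] [-0.758  0.261  0.165  1.478 -0.     0.611]
[0.07, 0.01, 11.03, -0.0016, -0.0018, -0.0013]
```

View pics/c3.png

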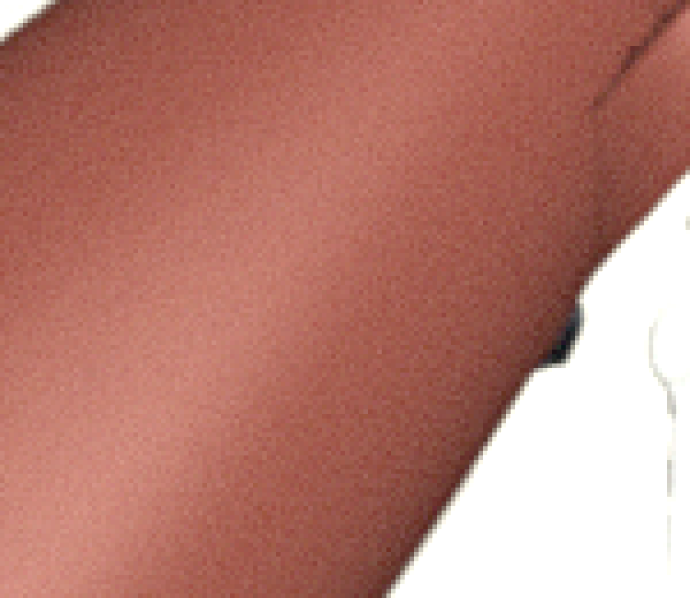

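The top view is blocked by the robot's own arm. I'll descend around the knob and watch the force.

>>> {"method": "move_arm", "body": {
  "deltas": [
    [0,0,1.5,0,0,0,-1],
    [0,0,1.5,0,0,0,-1],
    [0,0,1.5,0,0,0,-1],
    [0,0,1.5,0,0,0,-1],
    [0,0,1.5,0,0,0,-1],
    [0,0,1.5,0,0,0,-1],
    [0.1,0,1.0,0,0,0,-1],
    [0,0,0.7,0,0,0,-1],
    [0,0,0,0,0,0,-1]
  ]
}}

```text
time: 3.75
tool_pos: [0.5523, -0.3411, 0.051]
ee_rot: [[-0.204, 0.979, -0.001], [0.979, 0.204, 0.001], [0.001, -0.001, -1.0]]
force: [-0.5, 0.0, -0.7]
finger_gap: 1.001
gripper_force: 0.0
```

```bash
python3 - <<'E'
from h import *
s=read_state(); p=s["tool_pos"]; print(s["time"],w2v(p),s["force"])
b=vision.snapshot("scene")[175:295,255:405]
cv2.imwrite("pics/c4.png",cv2.convertScaleAbs(cv2.resize(b,(750,600),interpolation=3),alpha=1.5))
E
```

```text
3.75 [ 0.00073036 -0.05236732  0.05103486] [-0.48246127  0.04322932 -0.69824809]
```

View pics/c4.png

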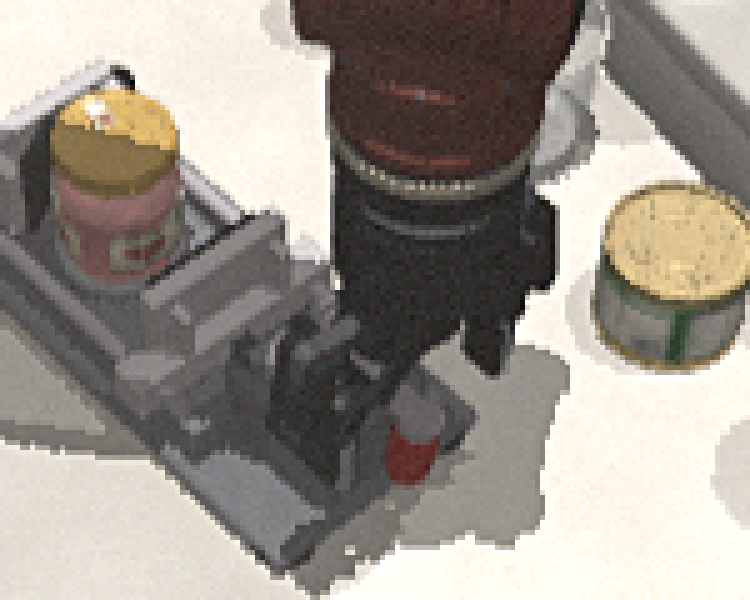

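The fingers straddle the red knob, which is at crop position (412,445). I'll close now.

>>> {"method": "move_arm", "body": {
  "deltas": [
    [-0.2,0,0,0,0,0,0.2],
    [0,0,0,0,0,0,1],
    [0,0,0,0,0,0,1],
    [0,0,0,0,0,0,1],
    [0,0,0,0,0,0,1],
    [0,0,0,0,0,0,1]
  ],
  "squeeze": 30
}}

```text
time: 4.4
tool_pos: [0.5529, -0.3436, 0.0523]
ee_rot: [[-0.203, 0.979, -0.0], [0.979, 0.203, -0.0], [-0.0, -0.0, -1.0]]
force: [-1.7, 0.8, 1.7]
finger_gap: 0.238
gripper_force: 30.4
```

```bash
python3 - <<'E'
from h import *
s=read_state(); p=s["tool_pos"]; v=w2v(p);print(s["time"],v,s["force"],s["finger_gap"],s["gripper_force"])
# material grip point
g=np.array([v[1],v[2]+.011-.098]);r=np.hypot(*g);a=np.arctan2(g[1],g[0])%(2*np.pi);print(r,np.degrees(a))
N=24;path=[]
for i in range(1,N+1):
    b=a-3.38*i/N; path.append(v2w([v[0],r*np.cos(b),r*np.sin(b)+.098-.011]))
rows(path,RT,None,p)
E
```

```text
4.4 [ 0.00084888 -0.05493394  0.05228835] [-1.6726021   0.84391734  1.66130296] 0.23754872273458175 30.405454309657216
0.06498181528380453 212.28796830014164
[-0.43, 0.0, -0.81, 0.0, 0.0, 0.0]
[-0.32, 0.0, -0.86, 0.0, 0.0, 0.0]
[-0.19, 0.0, -0.89, 0.0, 0.0, 0.0]
[-0.06, -0.0, -0.91, 0.0, 0.0, 0.0]
[0.06, 0.0, -0.91, 0.0, 0.0, 0.0]
[0.19, 0.0, -0.89, 0.0, 0.0, 0.0]
[0.32, -0.0, -0.86, 0.0, 0.0, 0.0]
[0.43, 0.0, -0.81, 0.0, 0.0, 0.0]
[0.54, -0.0, -0.74, 0.0, 0.0, 0.0]
[0.64, -0.0, -0.65, 0.0, 0.0, 0.0]
[0.72, 0.0, -0.56, 0.0, 0.0, 0.0]
[0.8, -0.0, -0.45, 0.0, 0.0, 0.0]
[0.85, -0.0, -0.33, 0.0, 0.0, 0.0]
[0.89, 0.0, -0.21, 0.0, 0.0, 0.0]
[0.91, -0.0, -0.08, 0.0, 0.0, 0.0]
[0.91, 0.0, 0.04, 0.0, 0.0, 0.0]
[0.9, 0.0, 0.17, 0.0, 0.0, 0.0]
[0.86, 0.0, 0.3, 0.0, 0.0, 0.0]
[0.81, -0.0, 0.42, 0.0, 0.0, 0.0]
[0.75, 0.0, 0.53, 0.0, 0.0, 0.0]
[0.67, -0.0, 0.63, 0.0, 0.0, 0.0]
[0.57, -0.0, 0.71, 0.0, 0.0, 0.0]
[0.47, 0.0, 0.79, 0.0, 0.0, 0.0]
[0.35, -0.0, 0.84, 0.0, 0.0, 0.0]
```

Gap 0.238 × 85 mm is about 20 mm, close to the knob's 22 mm. I'll swing it up.

>>> {"method": "move_arm", "body": {
  "deltas": [
    [-0.4,0,-0.8,0,0,0,1],
    [-0.3,0,-0.9,0,0,0,1],
    [-0.2,0,-0.9,0,0,0,1],
    [-0.1,0,-0.9,0,0,0,1],
    [0.1,0,-0.9,0,0,0,1],
    [0.2,0,-0.9,0,0,0,1]
  ]
}}

```text
time: 5.0
tool_pos: [0.5537, -0.3488, 0.1044]
ee_rot: [[-0.204, 0.979, -0.002], [0.979, 0.204, 0.004], [0.004, -0.001, -1.0]]
force: [-1.1, 6.4, -7.4]
finger_gap: 0.238
gripper_force: 29.5
```

```bash
cat > q.py <<'E'
from h import *
s=read_state(); p=s["tool_pos"]; v=w2v(p);R=Ro.from_matrix(RT)
g=np.array([v[1],v[2]+.011-.098])
print(s["time"],"v",v.round(4),"F vice",(s["force"]@XV).round(1),(s["force"]@YV).round(1),s["force"][2].round(1),"T",s["ft_torque"].round(2),"r",np.hypot(*g).round(4),"a",np.degrees(np.arctan2(g[1],g[0])).round(1),s["finger_gap"].round(3))
print((Ro.from_matrix(s["ee_rot"]).inv()*R).as_rotvec().round(3),s["joint_positions"].round(2))
E
python3 q.py
```

```text
Traceback (most recent call last):
  File "q.py", line 4, in <module>
    print(s["time"],"v",v.round(4),"F vice",(s["force"]@XV).round(1),(s["force"]@YV).round(1),s["force"][2].round(1),"T",s["ft_torque"].round(2),"r",np.hypot(*g).round(4),"a",np.degrees(np.arctan2(g[1],g[0])).round(1),s["finger_gap"].round(3))
                                                                                                                                                                                                                          ^^^^^^^^^^^^^^^^^^^^^
AttributeError: 'float' object has no attribute 'round'
```

>>> {"method": "move_arm", "body": {
  "deltas": [
    [0.3,0,-0.9,0,0,0,1],
    [0.4,0,-0.8,0,0,0,1],
    [0.5,0,-0.7,0,0,0,1],
    [0.6,0,-0.7,0,0,0,1],
    [0.7,0,-0.6,0,0,0,1],
    [0.8,0,-0.5,0,0,0,1]
  ]
}}

```text
time: 5.6
tool_pos: [0.5493, -0.3204, 0.1511]
ee_rot: [[-0.202, 0.979, 0.005], [0.979, 0.203, -0.006], [-0.007, 0.004, -1.0]]
force: [0.7, -0.6, 0.3]
finger_gap: 0.003
gripper_force: 0.0
```

```bash
sed -i 's/s\["finger_gap"\].round(3)/s["finger_gap"]/' q.py; python3 q.py
```

```text
5.6 v [ 0.002  -0.0315  0.1511] F vice 0.5 -0.7 0.3 T [-0.01 -0.04 -0.04] r 0.0714 a 116.2 0.003014358019657019
[0.004 0.007 0.001] [-0.73  0.2   0.09  1.45 -0.    0.63]
```

The grip slipped off, so I need to look.

```bash
python3 - <<'E'
from h import *
b=vision.snapshot("scene")[155:275,255:405]
cv2.imwrite("pics/c5.png",cv2.convertScaleAbs(cv2.resize(b,(750,600),interpolation=3),alpha=1.5))
E
```

```text
(no output)
```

View pics/c5.png

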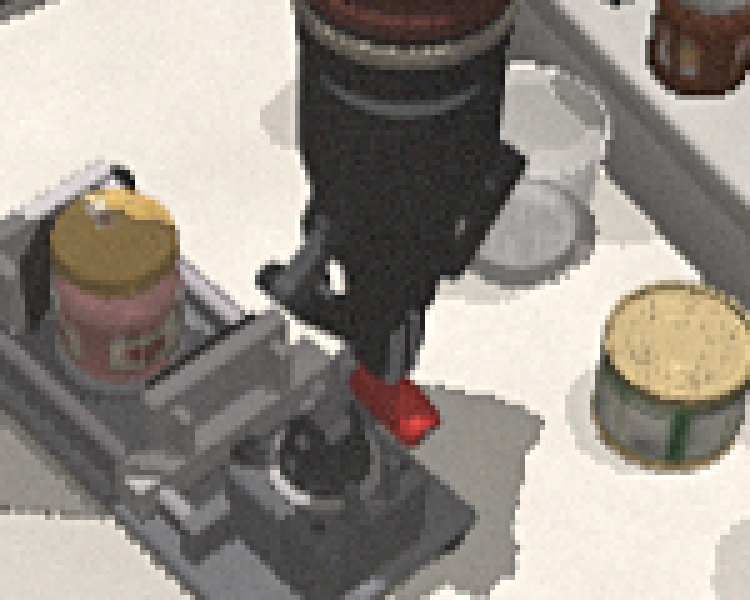

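The red knob is now roughly horizontal, pointing to -y, with its end near (339,239) in the full picture, so the handle is about upright. Next I'll get the fold angle.

```bash
python3 - <<'E'
from h import *
from workcell import vision
def inpl(px):
    o,d=ray("scene",px); t=((O-o)@XV)/(d@XV); return w2v(o+d*t)
# end face centre, and arm-end of the knob axis
for c in[(420,421),(365,383),(395,400)]: print(c,inpl((255+c[0]/5,155+c[1]/5)).round(4))
for f in(80,90,100,110,120,130,140):
    a=np.radians(f);u=np.array([np.cos(a),np.sin(a)]);n=np.array([-u[1],u[0]])
    for k in(6.5,26,45.5):
        q=62*u+k*n; P=v2w([0,q[0]/1e3,.098+q[1]/1e3]); px=proj("scene",P); print(f,k,q.round(0)+[0,98],((px-[255,155])*5).round(0))
E
```

```text
(420, 421) [-0.     -0.0572  0.1556]
(365, 383) [ 0.     -0.0238  0.1498]
(395, 400) [-0.     -0.042   0.1553]
80 6.5 [  4. 160.] [321. 329.]
80 26 [-15. 164.] [352. 350.]
80 45.5 [-34. 167.] [383. 371.]
90 6.5 [ -6. 160.] [338. 344.]
90 26 [-26. 160.] [369. 371.]
90 45.5 [-45. 160.] [401. 398.]
100 6.5 [-17. 158.] [355. 362.]
100 26 [-36. 155.] [386. 393.]
100 45.5 [-56. 151.] [417. 425.]
110 6.5 [-27. 154.] [371. 381.]
110 26 [-46. 147.] [400. 417.]
110 45.5 [-64. 141.] [429. 452.]
120 6.5 [-37. 148.] [386. 403.]
120 26 [-54. 139.] [412. 441.]
120 45.5 [-70. 129.] [438. 478.]
130 6.5 [-45. 141.] [398. 425.]
130 26 [-60. 129.] [421. 464.]
130 45.5 [-75. 116.] [444. 502.]
140 6.5 [-52. 133.] [408. 446.]
140 26 [-64. 118.] [427. 485.]
140 45.5 [-77. 103.] [445. 523.]
```

```bash
python3 - <<'E'
from h import *
s=read_state();p=s["tool_pos"]
for dz in(-.01,-.008,0,.011,.02,.03,.065):
  for y in(-.011,.011): print(dz,y,((proj("scene",p+YV*y+[0,0,dz])-[255,155])*5).round(0))
E
```

```text
-0.01 -0.011 [396. 416.]
-0.01 0.011 [360. 385.]
-0.008 -0.011 [396. 413.]
-0.008 0.011 [361. 382.]
0 -0.011 [397. 401.]
0 0.011 [361. 371.]
0.011 -0.011 [398. 384.]
0.011 0.011 [362. 354.]
0.02 -0.011 [399. 371.]
0.02 0.011 [363. 340.]
0.03 -0.011 [400. 355.]
0.03 0.011 [363. 325.]
0.065 -0.011 [404. 299.]
0.065 0.011 [366. 268.]
```

>>> {"method": "move_arm", "body": {
  "deltas": [
    [0,0,-1.5,0,0,0,1],
    [0,0,-2,0,0,0,1],
    [0,0,-2,0,0,0,1],
    [-1.5,0,0,0,0,0,1],
    [-2.5,0,0,0,0,0,1],
    [-2.5,0,0,0,0,0,1],
    [0,0,0,0,0,0,1]
  ]
}}

```text
time: 6.35
tool_pos: [0.5611, -0.3846, 0.2024]
ee_rot: [[-0.202, 0.979, 0.001], [0.979, 0.202, -0.001], [-0.001, 0.0, -1.0]]
force: [-0.4, 0.3, -0.4]
finger_gap: -0.003
gripper_force: 0.0
```

```bash
python3 q.py; cat > red.py <<'E'
from h import *
def red(n,box=(300,200,380,300)):
    b=vision.snapshot(n); x0,y0,x1,y1=box; c=b[y0:y1,x0:x1].astype(int); 
    m=((c[...,2]>70)&(c[...,2]>2.2*c[...,1])&(c[...,2]>2.2*c[...,0])).astype(np.uint8)
    k,l,st,ce=cv2.connectedComponentsWithStats(m)
    out=[]
    for i in range(1,k):
        if st[i,4]>15:
            pts=np.argwhere(l==i)[:,::-1].astype(np.float32)+[x0,y0]; out.append((int(st[i,4]),cv2.minAreaRect(pts.astype(np.float32)),pts.mean(0)))
    return b,out
if __name__=="__main__":
    for n,bx in(("scene",(305,190,375,285)),("top",(320,215,400,265))):
        b,o=red(n,bx); cv2.imwrite(f"pics/last_{n}.png",b)
        for r in o: print(n,r)
    def inpl(px):
        o,d=ray("scene",px); t=((O-o)@XV)/(d@XV); return w2v(o+d*t)
    for f in(70,80,90,100,110,120):
        a=np.radians(f);u=np.array([np.cos(a),np.sin(a)]);n=np.array([-u[1],u[0]]);q=62*u+26*n
        P=v2w([0,q[0]/1e3,.098+q[1]/1e3]);print(f,q+[0,98],proj("scene",P).round(1),proj("top",P).round(1))
E
python3 red.py
```

```text
6.35 v [ 0.0006 -0.0967  0.2024] F vice -0.3 0.4 -0.4 T [ 0.04 -0.02  0.01] r 0.1506 a 130.0 -0.002823674555911511
[ 0.     0.001 -0.   ] [-0.79  0.35  0.36  1.57 -0.    0.58]
scene (102, ((333.75, 233.75), (17.677669525146484, 7.0710673332214355), 45.0), array([333.17647059, 232.88235294]))
70 [ -3.22675925 165.15346622] [321.7 221.4] [341.9 237.6]
80 [-14.83881456 163.57293331] [325.3 225. ] [348.1 236.4]
90 [-26. 160.] [328.9 229.1] [353.9 235.4]
100 [-36.37118859 154.54322807] [332.1 233.7] [359.2 234.8]
110 [-45.63725703 147.36841876] [335.  238.4] [363.7 234.4]
120 [-53.5166605  138.69357503] [337.4 243.1] [367.4 234.4]
```

The handle stands at about φ = 99°, roughly half folded. I'll push it over with shut fingers from the -y side.

>>> {"method": "move_arm", "body": {
  "deltas": [
    [0.3,0,1.0,0,0,0,1],
    [0.3,0,2,0,0,0,1],
    [0.2,0,2,0,0,0,1],
    [0,0,0,0,0,0,1]
  ]
}}

```text
time: 6.85
tool_pos: [0.5582, -0.3713, 0.1488]
ee_rot: [[-0.205, 0.979, -0.003], [0.979, 0.205, 0.004], [0.004, -0.003, -1.0]]
force: [-0.9, 1.2, -0.3]
finger_gap: -0.003
gripper_force: 0.0
```

>>> {"method": "move_arm", "body": {
  "deltas": [
    [1.0,0,0,0,0,0,1],
    [1.0,0,0,0,0,0,1],
    [1.0,0,0,0,0,0,1],
    [1.0,0,0,0,0,0,1],
    [1.0,0,0,0,0,0,1]
  ]
}}

```text
time: 7.35
tool_pos: [0.5493, -0.324, 0.1528]
ee_rot: [[-0.204, 0.979, 0.001], [0.979, 0.204, -0.0], [-0.001, 0.001, -1.0]]
force: [-0.1, -0.5, -0.3]
finger_gap: 0.001
gripper_force: 0.0
```

```bash
python3 q.py; python3 red.py|head -1
```

```text
7.35 v [ 0.0013 -0.035   0.1528] F vice -0.2 -0.5 -0.3 T [-0.03 -0.03 -0.02] r 0.0745 a 118.0 0.0007376324053672916
[0.001 0.001 0.002] [-0.74  0.21  0.11  1.46  0.    0.63]
scene (52, ((338.0, 238.0), (10.0, 6.0), 90.0), array([337.61538462, 237.90384615]))
```

```bash
python3 - <<'E'
import cv2
a=cv2.imread("pics/last_scene.png")
from workcell import vision
b=vision.snapshot("top")[195:295,310:410]
c=a[175:275,285:385]
cv2.imwrite("pics/c6.png",cv2.convertScaleAbs(cv2.hconcat([cv2.resize(c,(400,400),interpolation=3),cv2.resize(b,(400,400),interpolation=3)]),alpha=1.5))
E
```

```text
(no output)
```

View pics/c6.png

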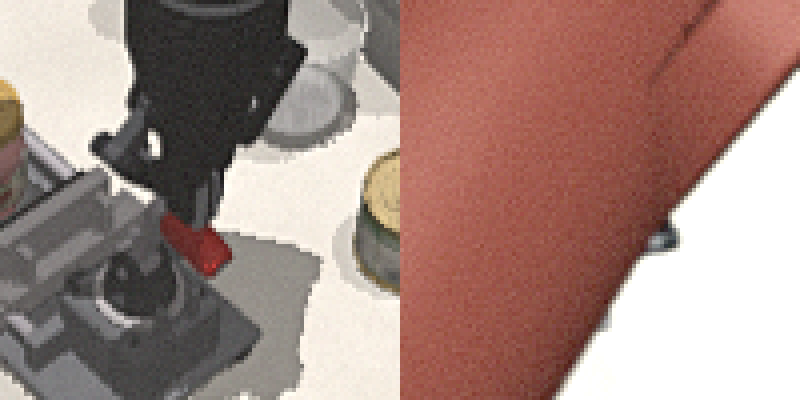

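The knob hasn't moved. The handle must be out of the x = 0 plane, because the shaft is free to turn once the handle leaves the fork. I'll clear the arm and triangulate the knob.

>>> {"method": "move_arm", "body": {
  "deltas": [
    [0,0,-2,0,0,0,1],
    [0,0,-3,0,0,0,1],
    [2,0,-3,0,0,0,1],
    [4,0,0,0,0,0,1],
    [4,0,0,0,0,0,1],
    [4,0,0,0,0,0,1],
    [4,0,0,0,0,0,1],
    [4,0,0,0,0,0,1],
    [2,0,0,0,0,0,1],
    [0,0,0,0,0,0,1]
  ]
}}

```text
time: 8.5
tool_pos: [0.5003, -0.088, 0.2328]
ee_rot: [[-0.206, 0.979, 0.001], [0.979, 0.206, 0.0], [-0.0, 0.001, -1.0]]
force: [0.4, -0.6, -0.1]
finger_gap: 0.004
gripper_force: 0.0
```

```bash
python3 q.py; python3 red.py; python3 - <<'E'
import cv2
a=cv2.imread("pics/last_scene.png");b=cv2.imread("pics/last_top.png")[200:300,300:400]
c=a[185:285,280:380]
cv2.imwrite("pics/c7.png",cv2.convertScaleAbs(cv2.hconcat([cv2.resize(c,(400,400),interpolation=3),cv2.resize(b,(400,400),interpolation=3)]),alpha=1.5))
E
```

```text
8.5 v [0.0009 0.206  0.2328] F vice 0.2 -0.7 -0.1 T [-0.06  0.02 -0.03] r 0.2524 a 35.3 0.004447017743333908
[0.001 0.    0.004] [-0.43 -0.17 -0.14  1.6   0.    0.93]
scene (154, ((333.2500305175781, 234.25003051757812), (17.677669525146484, 8.485280990600586), 45.0), array([333.51948052, 234.21428571]))
top (173, ((361.88238525390625, 234.02944946289062), (9.701424598693848, 18.675243377685547), 75.96376037597656), array([361.57803468, 234.29479769]))
70 [ -3.22675925 165.15346622] [321.7 221.4] [341.9 237.6]
80 [-14.83881456 163.57293331] [325.3 225. ] [348.1 236.4]
90 [-26. 160.] [328.9 229.1] [353.9 235.4]
100 [-36.37118859 154.54322807] [332.1 233.7] [359.2 234.8]
110 [-45.63725703 147.36841876] [335.  238.4] [363.7 234.4]
120 [-53.5166605  138.69357503] [337.4 243.1] [367.4 234.4]
```

View pics/c7.png

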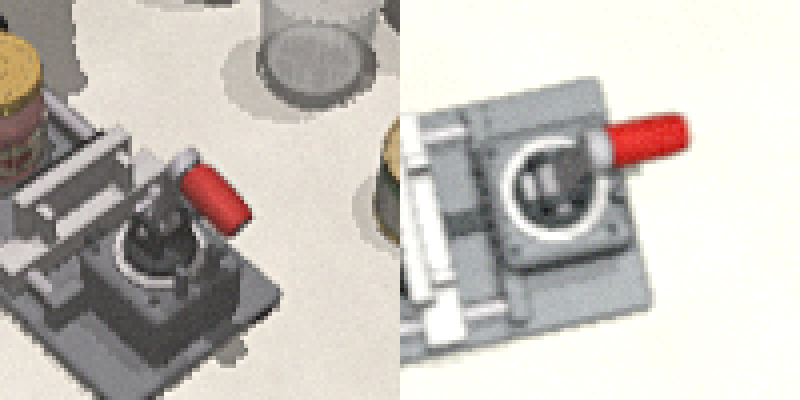

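The view is clear now. In the top view the knob spans (453,235)–(472,232) in the vice plane, with no azimuth turn, and φ ≈ 103°. My fingers must therefore have passed over it, so I'll check the fingertip height from the earlier pictures.

```bash
python3 - <<'E'
from h import *
def pl(n,px,ax,val):
    o,d=ray(n,px); t=((O+ax*val-o)@ax)/(d@ax); return w2v(o+d*t).round(4)
print("c4 tips", pl("scene",(255+340/5,175+490/5),YV,-.060), pl("scene",(255+490/5,175+375/5),YV,-.060))
print("knob scene pts in x=0:",pl("scene",(333.5,234.2),XV,0),"end",pl("scene",(340,240),XV,0),"start",pl("scene",(327.5,228.5),XV,0))
# triangulate knob centre
o1,d1=ray("scene",(333.5,234.2));o2,d2=ray("top",(361.6,234.3))
A=np.column_stack([d1,-d2]);t=np.linalg.lstsq(A,o2-o1,rcond=None)[0];P1=o1+d1*t[0];P2=o2+d2*t[1];print("tri",w2v((P1+P2)/2),np.linalg.norm(P1-P2))
E
```

```text
c4 tips [-0.0451 -0.06    0.0774] [ 0.0462 -0.06    0.0803]
knob scene pts in x=0: [-0.     -0.0404  0.1565] end [-0.     -0.0602  0.1558] start [-0.     -0.0218  0.1583]
tri [-0.00043004 -0.04068764  0.1570425 ] 0.00025080004773110593
```

All the evidence agrees that the shut fingertips sit about 20 mm higher than I assumed. That includes the c4 tips at z ≈ .078, the 20 mm gap (which is the arm end), and the fingers passing over the knob. I'll redo the push 20 mm lower and watch the force.

>>> {"method": "move_arm", "body": {
  "deltas": [
    [-3,0,0,0,0,0,1],
    [-4,0,0,0,0,0,1],
    [-4,0,0,0,0,0,1],
    [-4,0,0,0,0,0,1],
    [-4,0,0,0,0,0,1],
    [-4,0,0,0,0,0,1],
    [-4,0,0,0,0,0,1],
    [-3.0,0,0,0,0,0,1],
    [0,0,2,0,0,0,1],
    [0,0,4,0,0,0,1]
  ]
}}

```text
time: 9.6
tool_pos: [0.5621, -0.3881, 0.1737]
ee_rot: [[-0.201, 0.98, 0.004], [0.98, 0.201, -0.004], [-0.004, 0.003, -1.0]]
force: [0.6, -0.0, 0.7]
finger_gap: 0.001
gripper_force: 0.0
```

>>> {"method": "move_arm", "body": {
  "deltas": [
    [0,0,3,0,0,0,1],
    [0,0,1,0,0,0,1],
    [0,0,0,0,0,0,1],
    [1.0,0,0,0,0,0,1],
    [1.0,0,0,0,0,0,1],
    [0.8,0,0,0,0,0,1]
  ]
}}

```text
time: 10.2
tool_pos: [0.5565, -0.3564, 0.1345]
ee_rot: [[-0.204, 0.979, 0.002], [0.979, 0.204, -0.003], [-0.003, 0.002, -1.0]]
force: [0.0, -5.5, 3.4]
finger_gap: 0.002
gripper_force: 2.5
```

```bash
python3 q.py; python3 red.py|head -2
```

```text
10.2 v [ 0.0018 -0.0682  0.1345] F vice -1.1 -5.4 3.4 T [-1.03 -0.08  0.07] r 0.0831 a 145.1 0.0018423385077768282
[0.002 0.003 0.002] [-0.77  0.28  0.15  1.44 -0.    0.6 ]
70 [ -3.22675925 165.15346622] [321.7 221.4] [341.9 237.6]
80 [-14.83881456 163.57293331] [325.3 225. ] [348.1 236.4]
```

Contact. I'll keep pushing.

>>> {"method": "move_arm", "body": {
  "deltas": [
    [1.0,0,0,0,0,0,1],
    [1.0,0,0,0,0,0,1],
    [1.0,0,0,0,0,0,1],
    [1.0,0,0,0,0,0,1],
    [1.0,0,0,0,0,0,1]
  ]
}}

```text
time: 10.8
tool_pos: [0.5452, -0.306, 0.1319]
ee_rot: [[-0.204, 0.979, -0.0], [0.979, 0.204, 0.001], [0.001, -0.0, -1.0]]
force: [0.2, -0.7, 1.1]
finger_gap: -0.002
gripper_force: 0.6
```

```bash
python3 q.py; python3 red.py|head -2
```

```text
10.8 v [ 0.0009 -0.0166  0.1319] F vice 0.1 -0.7 1.1 T [-0.22  0.01  0.01] r 0.0479 a 110.3 -0.001925972011865766
[-0.    -0.001  0.002] [-0.72  0.18  0.03  1.42  0.    0.65]
70 [ -3.22675925 165.15346622] [321.7 221.4] [341.9 237.6]
80 [-14.83881456 163.57293331] [325.3 225. ] [348.1 236.4]
```

>>> {"method": "move_arm", "body": {
  "deltas": [
    [0.8,0,-0.3,0,0,0,1],
    [0.8,0,0,0,0,0,1],
    [0.8,0,0,0,0,0,1],
    [0.5,0,0,0,0,0,1]
  ]
}}

```text
time: 11.3
tool_pos: [0.5395, -0.2782, 0.135]
ee_rot: [[-0.204, 0.979, -0.0], [0.979, 0.204, -0.0], [0.0, -0.0, -1.0]]
force: [1.5, -3.5, -2.4]
finger_gap: 0.003
gripper_force: 1.8
```

>>> {"method": "move_arm", "body": {
  "deltas": [
    [0.5,0,0,0,0,0,1],
    [0.5,0,0,0,0,0,1],
    [0.4,0,0,0,0,0,1]
  ]
}}

```text
time: 11.6
tool_pos: [0.5367, -0.2648, 0.1351]
ee_rot: [[-0.203, 0.979, -0.0], [0.979, 0.203, 0.0], [0.0, 0.0, -1.0]]
force: [-0.7, 0.7, 0.5]
finger_gap: 0.0
gripper_force: 0.0
```

```bash
python3 q.py; python3 red.py|head -2
```

```text
11.6 v [0.0009 0.0255 0.1351] F vice -0.6 0.8 0.5 T [ 0.08  0.04 -0.  ] r 0.0544 a 62.0 8.376757318282745e-05
[ 0.    -0.     0.002] [-0.68  0.1  -0.05  1.42  0.    0.69]
70 [ -3.22675925 165.15346622] [321.7 221.4] [341.9 237.6]
80 [-14.83881456 163.57293331] [325.3 225. ] [348.1 236.4]
```

>>> {"method": "move_arm", "body": {
  "deltas": [
    [-0.5,0,-2,0,0,0,1],
    [0,0,-4,0,0,0,1],
    [2,0,-4,0,0,0,1],
    [4,0,0,0,0,0,1],
    [4,0,0,0,0,0,1],
    [4,0,0,0,0,0,1],
    [4,0,0,0,0,0,1],
    [2,0,0,0,0,0,1],
    [0,0,0,0,0,0,1]
  ]
}}

```text
time: 12.6
tool_pos: [0.4968, -0.0719, 0.2359]
ee_rot: [[-0.207, 0.978, 0.001], [0.978, 0.207, 0.001], [0.0, 0.001, -1.0]]
force: [0.5, -0.7, -0.5]
finger_gap: 0.0
gripper_force: 0.0
```

```bash
python3 q.py; python3 - <<'E'
from h import *
from red import red
P=v2w([0,.062,.124]);print("expect",proj("scene",P),proj("top",P))
ks=[]
for n in("scene","top"):
    c=proj(n,P).astype(int);b,o=red(n,(c[0]-22,c[1]-22,c[0]+22,c[1]+22));cv2.imwrite(f"pics/f_{n}.png",b)
    for r in o:print(n,r)
    if o: ks.append(ray(n,max(o,key=lambda r:r[0])[2]))
if len(ks)==2:
    (o1,d1),(o2,d2)=ks;t=np.linalg.lstsq(np.column_stack([d1,-d2]),o2-o1,rcond=None)[0];P1=o1+d1*t[0];P2=o2+d2*t[1];print("tri",w2v((P1+P2)/2),np.linalg.norm(P1-P2))
a=cv2.imread("pics/f_scene.png")[175:275,270:370];b=cv2.imread("pics/f_top.png")[200:300,270:370]
cv2.imwrite("pics/c8.png",cv2.convertScaleAbs(cv2.hconcat([cv2.resize(a,(400,400),interpolation=3),cv2.resize(b,(400,400),interpolation=3)]),alpha=1.5))
E
```

```text
12.6 v [0.0008 0.2226 0.2359] F vice 0.3 -0.8 -0.5 T [-0.03  0.04 -0.  ] r 0.2678 a 33.8 0.00036704494127292827
[ 0.001 -0.     0.005] [-0.41 -0.19 -0.15  1.61  0.    0.96]
expect [301.71279872 216.57738423] [307.60115068 248.96814499]
scene (30, ((302.0, 211.0), (6.0, 6.0), 90.0), array([301.8       , 211.33333333]))
top (58, ((309.29998779296875, 248.4000244140625), (8.944271087646484, 10.28591251373291), 26.56505012512207), array([309.06896552, 249.34482759]))
tri [-0.00381756  0.05892914  0.1467292 ] 0.0026828923205329423
```

```bash
python3 - <<'E'
from h import *
print(w2v(onz("top",(309.07,249.34),.1435)),w2v(onz("scene",(301.8,211.33),.1435)))
E
```

```text
[-0.00445823  0.05958338  0.1435    ] [-0.00071647  0.06056881  0.1435    ]
```

View pics/c8.png

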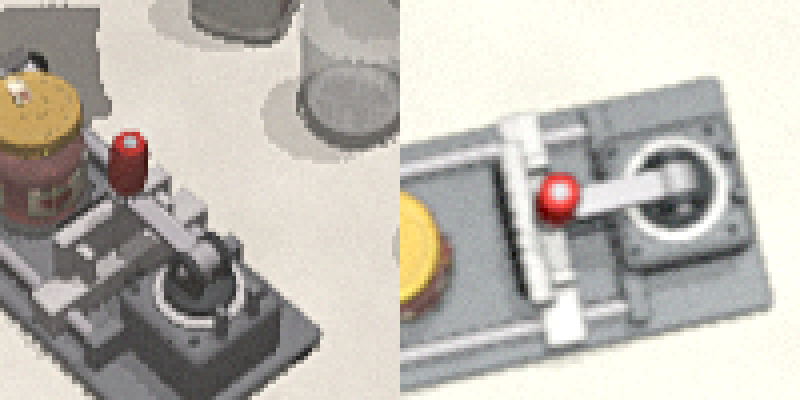

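>>> {"method": "move_arm", "body": {
  "deltas": [
    [-2.5,0,0,0,0,0,1],
    [-3,0,0,0,0,0,1],
    [-3,0,0,0,0,0,1],
    [-3,0,0,0,0,0,1],
    [-3,0,1.5,0,0,0,1],
    [-1.6,0,2.5,0,0,0,1],
    [0,0,2.5,0,0,0,1],
    [0,0,0,0,0,0,1]
  ]
}}

```text
time: 13.5
tool_pos: [0.528, -0.2324, 0.166]
ee_rot: [[-0.201, 0.98, -0.005], [0.98, 0.201, 0.004], [0.005, -0.004, -1.0]]
force: [-0.9, 0.4, 0.6]
finger_gap: 0.004
gripper_force: 0.0
```

The handle is home: the knob stands upright at (302,216) in the scene view and (309,249) in the top view, on the +y side. I'll touch the knob's top lightly to calibrate the fingertip height.

>>> {"method": "move_arm", "body": {
  "deltas": [
    [0,0,0.8,0,0,0,1],
    [0,0,0.8,0,0,0,1],
    [0,0,0.3,0,0,0,1],
    [0,0,0.3,0,0,0,1],
    [0,0,0.3,0,0,0,1]
  ]
}}

```text
time: 14.0
tool_pos: [0.5302, -0.2319, 0.1456]
ee_rot: [[-0.204, 0.979, 0.001], [0.979, 0.204, -0.0], [-0.001, 0.001, -1.0]]
force: [-0.5, 0.5, 0.6]
finger_gap: -0.003
gripper_force: 0.0
```

```bash
python3 q.py
```

```text
14.0 v [0.0012 0.0591 0.1456] F vice -0.4 0.6 0.6 T [ 0.01  0.07 -0.05] r 0.0832 a 44.8 -0.0031867161295066728
[0.001 0.001 0.002] [-0.64  0.04 -0.1   1.43  0.    0.73]
```

>>> {"method": "move_arm", "body": {
  "deltas": [
    [0,0,0.3,0,0,0,1],
    [0,0,0.3,0,0,0,1],
    [0,0,0.3,0,0,0,1]
  ]
}}

```text
time: 14.3
tool_pos: [0.53, -0.2319, 0.136]
ee_rot: [[-0.204, 0.979, 0.0], [0.979, 0.204, -0.0], [-0.0, 0.0, -1.0]]
force: [0.4, -0.2, 0.0]
finger_gap: 0.001
gripper_force: 0.0
```

>>> {"method": "move_arm", "body": {
  "deltas": [
    [0,0,0.3,0,0,0,1],
    [0,0,0.2,0,0,0,1]
  ]
}}

```text
time: 14.5
tool_pos: [0.5298, -0.2319, 0.1308]
ee_rot: [[-0.204, 0.979, -0.0], [0.979, 0.204, 0.0], [0.0, -0.0, -1.0]]
force: [0.6, -0.5, 0.5]
finger_gap: 0.001
gripper_force: 0.0
```

>>> {"method": "move_arm", "body": {
  "deltas": [
    [0,0,0.3,0,0,0,1],
    [0,0,0.2,0,0,0,1]
  ]
}}

```text
time: 14.7
tool_pos: [0.5302, -0.2318, 0.1268]
ee_rot: [[-0.204, 0.979, 0.001], [0.979, 0.204, 0.0], [-0.0, 0.001, -1.0]]
force: [-2.7, 3.9, 15.9]
finger_gap: -0.001
gripper_force: 8.3
```

>>> {"method": "move_arm", "body": {
  "deltas": [
    [0,0,0.3,0,0,0,1],
    [0,0,0.2,0,0,0,1]
  ]
}}

```text
time: 14.9
tool_pos: [0.5312, -0.2316, 0.1259]
ee_rot: [[-0.204, 0.979, 0.004], [0.979, 0.204, -0.001], [-0.002, 0.004, -1.0]]
force: [-10.0, 13.5, 41.1]
finger_gap: -0.001
gripper_force: 20.4
```

The knob top (.1435) is touched at TCP z ≈ .1275, so the shut tips are 16 mm behind the TCP. I'll lift, open, and regrasp the knob with the tips at z ≈ .112.

>>> {"method": "move_arm", "body": {
  "deltas": [
    [0,0,-1.5,0,0,0,1],
    [0,0,-2,0,0,0,-1],
    [0,0,-2,0,0,0,-1],
    [0.2,-0.2,0,0,0,0,-1],
    [0,0,0,0,0,0,-1],
    [0,0,0,0,0,0,-1],
    [0,0,0,0,0,0,-1],
    [0,0,0,0,0,0,-1]
  ]
}}

```text
time: 15.7
tool_pos: [0.5273, -0.2301, 0.1754]
ee_rot: [[-0.204, 0.979, -0.001], [0.979, 0.204, 0.001], [0.001, -0.001, -1.0]]
force: [0.3, -0.1, 0.0]
finger_gap: 0.999
gripper_force: 0.0
```

```bash
python3 q.py
```

```text
15.7 v [-0.0014  0.0614  0.1754] F vice 0.3 -0.1 0.0 T [-0.03 -0.    0.  ] r 0.1076 a 55.2 0.9986251790906449
[-0.001 -0.001  0.002] [-0.64  0.03 -0.06  1.49  0.    0.73]
```

Going down 7.9 cm to TCP z ≈ .096, then closing.

>>> {"method": "move_arm", "body": {
  "deltas": [
    [0,0,1.5,0,0,0,-1],
    [0,0,1.5,0,0,0,-1],
    [0,0,1.5,0,0,0,-1],
    [0,0,1.5,0,0,0,-1],
    [0,0,1.0,0,0,0,-1],
    [0,0,0.9,0,0,0,-1],
    [0,0,0,0,0,0,0.2],
    [0,0,0,0,0,0,1],
    [0,0,0,0,0,0,1],
    [0,0,0,0,0,0,1]
  ],
  "squeeze": 25
}}

```text
time: 16.7
tool_pos: [0.528, -0.2307, 0.098]
ee_rot: [[-0.204, 0.979, 0.001], [0.979, 0.204, -0.001], [-0.001, 0.001, -1.0]]
force: [-1.1, 0.5, 0.2]
finger_gap: 0.331
gripper_force: 0.0
```

>>> {"method": "move_arm", "body": {
  "deltas": [
    [0,0,0,0,0,0,1],
    [0,0,0,0,0,0,1],
    [0,0,0,0,0,0,1]
  ]
}}

```text
time: 17.0
tool_pos: [0.5278, -0.2307, 0.0979]
ee_rot: [[-0.203, 0.979, 0.001], [0.979, 0.203, -0.001], [-0.001, 0.001, -1.0]]
force: [-2.0, 0.4, 4.8]
finger_gap: 0.248
gripper_force: 26.5
```

```bash
python3 q.py; python3 - <<'E'
from h import *
# rows for circle clockwise, constant orientation; tool x=+YV, tool y=+XV; psi from +y clockwise (toward +x)
r=.062;st=.15
for i in range(34):
    a,b=st*i,st*(i+1); print(i,round(b,2),"x",round(100*r*(np.cos(b)-np.cos(a)),2),"y",round(100*r*(np.sin(b)-np.sin(a)),2))
E
```

```text
17.0 v [-0.001   0.0608  0.0979] F vice -1.9 0.8 4.8 T [0.05 0.52 0.02] r 0.0618 a 10.2 0.24767324212569655
[0.001 0.001 0.002] [-0.64  0.04 -0.18  1.35 -0.    0.73]
0 0.15 x -0.07 y 0.93
1 0.3 x -0.21 y 0.91
2 0.45 x -0.34 y 0.86
3 0.6 x -0.47 y 0.8
4 0.75 x -0.58 y 0.73
5 0.9 x -0.68 y 0.63
6 1.05 x -0.77 y 0.52
7 1.2 x -0.84 y 0.4
8 1.35 x -0.89 y 0.27
9 1.5 x -0.92 y 0.13
10 1.65 x -0.93 y -0.0
11 1.8 x -0.92 y -0.14
12 1.95 x -0.89 y -0.28
13 2.1 x -0.83 y -0.41
14 2.25 x -0.76 y -0.53
15 2.4 x -0.68 y -0.64
16 2.55 x -0.57 y -0.73
17 2.7 x -0.46 y -0.81
18 2.85 x -0.33 y -0.87
19 3.0 x -0.2 y -0.91
20 3.15 x -0.06 y -0.93
21 3.3 x 0.08 y -0.93
22 3.45 x 0.21 y -0.9
23 3.6 x 0.35 y -0.86
24 3.75 x 0.47 y -0.8
25 3.9 x 0.59 y -0.72
26 4.05 x 0.69 y -0.62
27 4.2 x 0.77 y -0.51
28 4.35 x 0.84 y -0.39
29 4.5 x 0.89 y -0.26
30 4.65 x 0.92 y -0.13
31 4.8 x 0.93 y 0.01
32 4.95 x 0.92 y 0.15
33 5.1 x 0.88 y 0.29
```

Gripped with a gap of about 21–22 mm. I'll start cranking clockwise.

>>> {"method": "move_arm", "body": {
  "deltas": [
    [-0.05,0.9,0,0,0,0,1],
    [-0.2,0.9,0,0,0,0,1],
    [-0.35,0.85,0,0,0,0,1],
    [-0.45,0.8,0,0,0,0,1],
    [-0.6,0.7,0,0,0,0,1]
  ]
}}

```text
time: 17.5
tool_pos: [0.5715, -0.2377, 0.0978]
ee_rot: [[-0.204, 0.979, -0.001], [0.979, 0.204, 0.001], [0.001, -0.001, -1.0]]
force: [-5.7, 3.8, 9.1]
finger_gap: 0.245
gripper_force: 26.9
```

```bash
cat > t.py <<'E'
from h import *
import sys
s=read_state();v=w2v(s["tool_pos"]);psi=np.arctan2(v[0],v[1])%(2*np.pi)
F=s["force"];f=np.array([F@XV,F@YV])-[-.3*0,0]
T=np.array([np.cos(psi),-np.sin(psi)]);Rr=np.array([np.sin(psi),np.cos(psi)])
print("t %.2f v %s psi %.3f r %.4f Ftan(resist) %.1f Frad %.1f Fz %.1f gap %.3f"%(s["time"],v.round(4),psi,np.hypot(v[0],v[1]),-f@T,f@Rr,F[2],s["finger_gap"]))
# next rows: correct to r=.062 from commanded ~ current
st=float(sys.argv[1]) if len(sys.argv)>1 else .15; n=int(sys.argv[2]) if len(sys.argv)>2 else 6
for i in range(n):
    a,b=psi+st*i,psi+st*(i+1);print([round(6.2*(np.cos(b)-np.cos(a)),2),round(6.2*(np.sin(b)-np.sin(a)),2)])
E
python3 t.py
```

```text
t 17.50 v [0.0404 0.0451 0.0978] psi 0.731 r 0.0605 Ftan(resist) 6.9 Frad 0.4 Fz 9.1 gap 0.245
[np.float64(-0.67), np.float64(0.64)]
[np.float64(-0.76), np.float64(0.54)]
[np.float64(-0.83), np.float64(0.42)]
[np.float64(-0.88), np.float64(0.29)]
[np.float64(-0.92), np.float64(0.15)]
[np.float64(-0.93), np.float64(0.01)]
```

>>> {"method": "move_arm", "body": {
  "deltas": [
    [-0.65,0.65,0,0,0,0,1],
    [-0.75,0.55,0,0,0,0,1],
    [-0.85,0.4,0,0,0,0,1],
    [-0.9,0.3,0,0,0,0,1],
    [-0.9,0.15,0,0,0,0,1],
    [-0.95,0,0,0,0,0,1]
  ]
}}

```text
time: 18.1
tool_pos: [0.6018, -0.2822, 0.0978]
ee_rot: [[-0.204, 0.979, -0.0], [0.979, 0.204, 0.001], [0.001, 0.0, -1.0]]
force: [-4.6, 4.5, 8.2]
finger_gap: 0.246
gripper_force: 26.9
```

```bash
python3 t.py .1 8
```

```text
t 18.10 v [ 0.0612 -0.0046  0.0978] psi 1.646 r 0.0613 Ftan(resist) 5.0 Frad -4.0 Fz 8.2 gap 0.246
[np.float64(-0.61), np.float64(-0.08)]
[np.float64(-0.6), np.float64(-0.14)]
[np.float64(-0.59), np.float64(-0.2)]
[np.float64(-0.56), np.float64(-0.26)]
[np.float64(-0.54), np.float64(-0.31)]
[np.float64(-0.5), np.float64(-0.36)]
[np.float64(-0.46), np.float64(-0.41)]
[np.float64(-0.42), np.float64(-0.46)]
```

>>> {"method": "move_arm", "body": {
  "deltas": [
    [-0.6,-0.1,0,0,0,0,1],
    [-0.6,-0.15,0,0,0,0,1],
    [-0.6,-0.2,0,0,0,0,1],
    [-0.55,-0.25,0,0,0,0,1],
    [-0.55,-0.3,0,0,0,0,1],
    [-0.5,-0.35,0,0,0,0,1]
  ]
}}

```text
time: 18.7
tool_pos: [0.5964, -0.318, 0.0979]
ee_rot: [[-0.205, 0.979, 0.002], [0.979, 0.205, 0.001], [0.001, 0.002, -1.0]]
force: [1.5, 5.4, 6.8]
finger_gap: 0.245
gripper_force: 26.8
```

```bash
python3 t.py .1 8
```

```text
t 18.70 v [ 0.0486 -0.0387  0.0979] psi 2.242 r 0.0621 Ftan(resist) 5.5 Frad -1.1 Fz 6.8 gap 0.245
[np.float64(-0.47), np.float64(-0.41)]
[np.float64(-0.42), np.float64(-0.45)]
[np.float64(-0.37), np.float64(-0.49)]
[np.float64(-0.32), np.float64(-0.53)]
[np.float64(-0.27), np.float64(-0.56)]
[np.float64(-0.21), np.float64(-0.58)]
[np.float64(-0.15), np.float64(-0.6)]
[np.float64(-0.09), np.float64(-0.61)]
```

>>> {"method": "move_arm", "body": {
  "deltas": [
    [-0.45,-0.4,0,0,0,0,1],
    [-0.4,-0.45,0,0,0,0,1],
    [-0.35,-0.5,0,0,0,0,1],
    [-0.3,-0.55,0,0,0,0,1]
  ]
}}

```text
time: 19.1
tool_pos: [0.5818, -0.3375, 0.0981]
ee_rot: [[-0.204, 0.979, 0.004], [0.979, 0.204, -0.0], [-0.001, 0.004, -1.0]]
force: [7.3, 0.7, 3.0]
finger_gap: 0.25
gripper_force: 26.4
```

```bash
python3 t.py .1 5
```

```text
t 19.10 v [ 0.0304 -0.0547  0.0981] psi 2.635 r 0.0626 Ftan(resist) 6.0 Frad 4.3 Fz 3.0 gap 0.250
[np.float64(-0.27), np.float64(-0.56)]
[np.float64(-0.22), np.float64(-0.58)]
[np.float64(-0.16), np.float64(-0.6)]
[np.float64(-0.1), np.float64(-0.61)]
[np.float64(-0.03), np.float64(-0.62)]
```

>>> {"method": "move_arm", "body": {
  "deltas": [
    [-0.3,-0.55,0,0,0,0,1],
    [-0.25,-0.6,0,0,0,0,1],
    [-0.2,-0.6,0,0,0,0,1]
  ]
}}

```text
time: 19.4
tool_pos: [0.5658, -0.3481, 0.098]
ee_rot: [[-0.204, 0.979, 0.003], [0.979, 0.204, 0.0], [-0.0, 0.003, -1.0]]
force: [5.5, 4.8, 4.1]
finger_gap: 0.248
gripper_force: 26.5
```

```bash
python3 t.py .1 5
```

```text
t 19.40 v [ 0.0125 -0.0619  0.098 ] psi 2.942 r 0.0632 Ftan(resist) 6.9 Frad -2.2 Fz 4.1 gap 0.248
[np.float64(-0.09), np.float64(-0.61)]
[np.float64(-0.03), np.float64(-0.62)]
[np.float64(0.03), np.float64(-0.62)]
[np.float64(0.09), np.float64(-0.61)]
[np.float64(0.15), np.float64(-0.6)]
```

>>> {"method": "move_arm", "body": {
  "deltas": [
    [-0.05,-0.6,0,0,0,0,1],
    [0,-0.6,0,0,0,0,1]
  ]
}}

```text
time: 19.6
tool_pos: [0.5544, -0.3518, 0.0981]
ee_rot: [[-0.204, 0.979, 0.004], [0.979, 0.204, -0.001], [-0.002, 0.004, -1.0]]
force: [6.6, -1.6, 2.3]
finger_gap: 0.247
gripper_force: 26.3
```

```bash
python3 t.py .1 5
```

```text
t 19.60 v [ 0.0006 -0.0633  0.0981] psi 3.132 r 0.0633 Ftan(resist) 6.1 Frad 3.0 Fz 2.3 gap 0.247
[np.float64(0.02), np.float64(-0.62)]
[np.float64(0.09), np.float64(-0.61)]
[np.float64(0.15), np.float64(-0.6)]
[np.float64(0.21), np.float64(-0.58)]
[np.float64(0.26), np.float64(-0.56)]
```

>>> {"method": "move_arm", "body": {
  "deltas": [
    [0.05,-0.6,0,0,0,0,1],
    [0.1,-0.6,0,0,0,0,1]
  ]
}}

```text
time: 19.8
tool_pos: [0.5423, -0.3534, 0.0982]
ee_rot: [[-0.204, 0.979, 0.004], [0.979, 0.204, -0.002], [-0.003, 0.004, -1.0]]
force: [7.0, -3.9, 1.3]
finger_gap: 0.251
gripper_force: 26.2
```

```bash
python3 t.py .1 5
```

```text
t 19.80 v [-0.0116 -0.0623  0.0982] psi 3.325 r 0.0634 Ftan(resist) 6.9 Frad 4.1 Fz 1.3 gap 0.251
[np.float64(0.14), np.float64(-0.6)]
[np.float64(0.2), np.float64(-0.59)]
[np.float64(0.26), np.float64(-0.56)]
[np.float64(0.32), np.float64(-0.53)]
[np.float64(0.37), np.float64(-0.5)]
```

>>> {"method": "move_arm", "body": {
  "deltas": [
    [0.15,-0.6,0,0,0,0,1],
    [0.2,-0.6,0,0,0,0,1]
  ]
}}

```text
time: 20.0
tool_pos: [0.5296, -0.3525, 0.0981]
ee_rot: [[-0.204, 0.979, 0.004], [0.979, 0.204, -0.002], [-0.003, 0.003, -1.0]]
force: [6.3, -2.7, 1.0]
finger_gap: 0.248
gripper_force: 26.3
```

```bash
python3 t.py .1 5
```

```text
t 20.00 v [-0.0238 -0.0589  0.0981] psi 3.525 r 0.0636 Ftan(resist) 6.7 Frad 1.6 Fz 1.0 gap 0.248
[np.float64(0.26), np.float64(-0.56)]
[np.float64(0.32), np.float64(-0.53)]
[np.float64(0.37), np.float64(-0.5)]
[np.float64(0.41), np.float64(-0.46)]
[np.float64(0.46), np.float64(-0.42)]
```

>>> {"method": "move_arm", "body": {
  "deltas": [
    [0.25,-0.55,0,0,0,0,1],
    [0.3,-0.55,0,0,0,0,1]
  ]
}}

```text
time: 20.2
tool_pos: [0.5177, -0.3492, 0.0982]
ee_rot: [[-0.204, 0.979, 0.004], [0.979, 0.204, -0.002], [-0.003, 0.003, -1.0]]
force: [6.2, -2.5, 1.5]
finger_gap: 0.248
gripper_force: 26.3
```

```bash
python3 t.py .1 5
```

```text
t 20.20 v [-0.0348 -0.0533  0.0982] psi 3.719 r 0.0636 Ftan(resist) 6.6 Frad 0.0 Fz 1.5 gap 0.248
[np.float64(0.36), np.float64(-0.5)]
[np.float64(0.41), np.float64(-0.46)]
[np.float64(0.46), np.float64(-0.42)]
[np.float64(0.5), np.float64(-0.37)]
[np.float64(0.53), np.float64(-0.32)]
```

>>> {"method": "move_arm", "body": {
  "deltas": [
    [0.35,-0.5,0,0,0,0,1],
    [0.4,-0.45,0,0,0,0,1]
  ]
}}

```text
time: 20.4
tool_pos: [0.5069, -0.3437, 0.0982]
ee_rot: [[-0.204, 0.979, 0.004], [0.979, 0.204, -0.002], [-0.003, 0.003, -1.0]]
force: [5.8, -2.6, 1.9]
finger_gap: 0.247
gripper_force: 26.2
```

```bash
python3 t.py .1 5
```

```text
t 20.40 v [-0.0443 -0.0457  0.0982] psi 3.911 r 0.0637 Ftan(resist) 6.3 Frad -0.9 Fz 1.9 gap 0.247
[np.float64(0.45), np.float64(-0.42)]
[np.float64(0.49), np.float64(-0.38)]
[np.float64(0.53), np.float64(-0.32)]
[np.float64(0.56), np.float64(-0.27)]
[np.float64(0.58), np.float64(-0.21)]
```

>>> {"method": "move_arm", "body": {
  "deltas": [
    [0.45,-0.4,0,0,0,0,1],
    [0.5,-0.35,0,0,0,0,1]
  ]
}}

```text
time: 20.6
tool_pos: [0.4975, -0.3363, 0.0982]
ee_rot: [[-0.203, 0.979, 0.004], [0.979, 0.203, -0.003], [-0.004, 0.003, -1.0]]
force: [6.1, -5.9, 0.8]
finger_gap: 0.245
gripper_force: 26.1
```

```bash
python3 t.py .1 5
```

```text
t 20.60 v [-0.052  -0.0366  0.0982] psi 4.099 r 0.0636 Ftan(resist) 8.5 Frad 0.2 Fz 0.8 gap 0.245
[np.float64(0.52), np.float64(-0.33)]
[np.float64(0.55), np.float64(-0.28)]
[np.float64(0.58), np.float64(-0.22)]
[np.float64(0.6), np.float64(-0.16)]
[np.float64(0.61), np.float64(-0.1)]
```

Resistance is up about 2 N, so the jar is nipped. Small steps from here.

>>> {"method": "move_arm", "body": {
  "deltas": [
    [0.27,-0.17,0,0,0,0,1]
  ]
}}

```text
time: 20.7
tool_pos: [0.4953, -0.3341, 0.0982]
ee_rot: [[-0.203, 0.979, 0.004], [0.979, 0.203, -0.003], [-0.004, 0.003, -1.0]]
force: [6.5, -5.4, -0.2]
finger_gap: 0.247
gripper_force: 26.1
```

```bash
python3 t.py .05 3
```

```text
t 20.70 v [-0.0536 -0.034   0.0982] psi 4.148 r 0.0635 Ftan(resist) 8.4 Frad -1.0 Fz -0.2 gap 0.247
[np.float64(0.27), np.float64(-0.16)]
[np.float64(0.27), np.float64(-0.15)]
[np.float64(0.28), np.float64(-0.13)]
```

>>> {"method": "move_arm", "body": {
  "deltas": [
    [0.27,-0.16,0,0,0,0,1],
    [0.27,-0.15,0,0,0,0,1]
  ]
}}

```text
time: 20.9
tool_pos: [0.4916, -0.3299, 0.0982]
ee_rot: [[-0.203, 0.979, 0.004], [0.979, 0.203, -0.004], [-0.005, 0.003, -1.0]]
force: [8.3, -7.9, -1.9]
finger_gap: 0.247
gripper_force: 26.0
```

```bash
python3 t.py .05 3
```

```text
t 20.90 v [-0.0564 -0.0291  0.0982] psi 4.237 r 0.0635 Ftan(resist) 11.4 Frad -1.4 Fz -1.9 gap 0.247
[np.float64(0.28), np.float64(-0.14)]
[np.float64(0.29), np.float64(-0.12)]
[np.float64(0.29), np.float64(-0.11)]
```

>>> {"method": "move_arm", "body": {
  "deltas": [
    [0,0,0,0,0,0,1],
    [0,0,0,0,0,0,1]
  ]
}}

```text
time: 21.1
tool_pos: [0.4915, -0.3297, 0.0982]
ee_rot: [[-0.203, 0.979, 0.004], [0.979, 0.203, -0.003], [-0.004, 0.003, -1.0]]
force: [6.0, -6.4, -0.3]
finger_gap: 0.248
gripper_force: 26.1
```

```bash
python3 t.py .05 1
```

```text
t 21.10 v [-0.0565 -0.0289  0.0982] psi 4.240 r 0.0634 Ftan(resist) 8.7 Frad -0.7 Fz -0.3 gap 0.248
[np.float64(0.28), np.float64(-0.13)]
```

>>> {"method": "move_arm", "body": {
  "deltas": [
    [0,0,0,0,0,0,1]
  ]
}}

```text
time: 21.2
tool_pos: [0.4915, -0.3297, 0.0981]
ee_rot: [[-0.203, 0.979, 0.004], [0.979, 0.203, -0.003], [-0.004, 0.003, -1.0]]
force: [6.2, -6.2, 0.2]
finger_gap: 0.248
gripper_force: 26.1
```

```bash
python3 t.py .05 1
```

```text
t 21.20 v [-0.0565 -0.0289  0.0981] psi 4.240 r 0.0635 Ftan(resist) 8.7 Frad -1.0 Fz 0.2 gap 0.248
[np.float64(0.28), np.float64(-0.13)]
```

The extra is about 4–5 N in motion, within the firm and safe band. I'll let go and lift clear.

>>> {"method": "move_arm", "body": {
  "deltas": [
    [0,0,0,0,0,0,-0.2],
    [0,0,0,0,0,0,-1],
    [0,0,0,0,0,0,-1],
    [0,0,0,0,0,0,-1],
    [0,0,0,0,0,0,-1],
    [0,0,-1,0,0,0,-1],
    [0,0,-2,0,0,0,-1],
    [0,0,-3,0,0,0,-1],
    [0,0,-4,0,0,0,-1],
    [0,0,-2,0,0,0,-1]
  ]
}}

```text
time: 22.2
tool_pos: [0.4905, -0.3286, 0.2216]
ee_rot: [[-0.204, 0.979, 0.003], [0.979, 0.204, -0.003], [-0.004, 0.002, -1.0]]
force: [0.2, -0.3, 0.6]
finger_gap: 1.0
gripper_force: 0.0
```

>>> {"method": "move_arm", "body": {
  "deltas": [
    [3,0,0,0,0,0,-1],
    [4,0,0,0,0,0,-1],
    [4,0,0,0,0,0,-1],
    [4,0,0,0,0,0,-1],
    [4,0,0,0,0,0,-1],
    [4,0,0,0,0,0,-1],
    [3,0,0,0,0,0,-1],
    [0,0,0,0,0,0,-1],
    [0,0,0,0,0,0,-1]
  ]
}}

```text
time: 23.1
tool_pos: [0.4372, -0.0733, 0.218]
ee_rot: [[-0.205, 0.979, 0.001], [0.979, 0.205, -0.001], [-0.001, 0.001, -1.0]]
force: [0.1, 1.2, -0.4]
finger_gap: 0.997
gripper_force: 0.0
```

```bash
python3 t.py .1 0; python3 - <<'E'
from h import *
from red import red
a=4.24;P=v2w([.062*np.sin(a),.062*np.cos(a),.1435])
for n in("scene","top"):
    c=proj(n,P).astype(int);b,o=red(n,(c[0]-22,c[1]-22,c[0]+22,c[1]+22));cv2.imwrite(f"pics/g_{n}.png",b)
    for r in o:print(n,r,w2v(onz(n,r[2],.1435 if n=="top" else .13)))
b=cv2.imread("pics/g_top.png");h=cv2.cvtColor(b[225:300,220:300],cv2.COLOR_BGR2HSV)
m=cv2.inRange(h,(18,110,70),(32,255,255));k,l,s,c=cv2.connectedComponentsWithStats(m);i=1+s[1:,4].argmax();print("lid",s[i],w2v(onz("top",c[i]+[220,225],.101)))
E
```

```text
t 23.10 v [-0.0579  0.2332  0.218 ] psi 6.040 r 0.2403 Ftan(resist) -0.6 Frad 1.1 Fz -0.4 gap 0.997
scene (39, ((310.0, 248.5), (8.0, 7.0), 0.0), array([309.58974359, 248.92307692])) [-0.0499707  -0.02137893  0.13      ]
top (57, ((360.5, 267.0), (10.0, 9.0), 90.0), array([360.14035088, 267.03508772])) [-0.05751764 -0.02532947  0.1435    ]
lid [ 24  23  31  31 677] [-0.00355698  0.15851598  0.101     ]
```

```bash
python3 -c "
from workcell import close_job
print(close_job())"
```

```text
the job is handed in; nothing more can be done
None
```

I folded the handle out until it clicked home and cranked it clockwise until the jar was nipped. I then tightened to about 4–5 N above the loose crank force (an estimated 24–45 N of clamping), let go with the handle left out, and handed the job in at about 23 s; no verdict came back. Two slips on the way: the first grip slid off the handle mid-fold, and a fingertip touch on the knob's top peaked at 41 N.

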